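# Switch off the place left on at the dish warmer

## Robot

A 6-joint arm with a two-finger parallel gripper is mounted at the origin on the work surface. World frame = base frame: x ahead of the robot, y to its left, z up, the work surface at z = 0. Lengths are in m, angles in rad, forces in N, time in s.
With the tool pointing down it reaches from about 0.25 to 0.775 m from the base axis. Payload 4 kg.
Tool frame: the origin (TCP) lies at the very end of the fingers, on their centre line; the grasp point (between the pads) lies 19 mm behind it (grip_point_offset is the distance from the TCP to the grasp point, in m); z points along the fingers, y is the line along which they close (so a half turn about z gives the same grasp; the last joint's range is limited). The gripper opens to 94 mm and grips with 3 to 60 N. Pads are 16 mm wide; open, the fingers measure 119 mm over their backs; the gripper's body (75 mm by 177 mm) begins 78 mm behind the grasp point.
Start: joints at [1.174, 0.087, 1.371, -0, 1.684, -0.103], TCP at [0.159, 0.526, 0.206] pointing down, gripper open.
Joint ranges: [-3.1, 3.1], [-0.76, 2.03], [0.27, 2.55], [-1.08, 4.22], [0.17, 2.65], [-2.57, 2.57]. Speed limits (rad/s): [2.79, 2.79, 3.14, 3.14, 3.14, 3.14].

## Interface

Orientations are given as a unit quaternion [x, y, z, w].
In Python, from cell import * gives the robot as it stands.
- The arm moves only by the tool play_rows, never from a script. Its argument "plan" is text: rows parted by semicolons, each of 7 numbers parted by spaces: the shift along the tool's x, y, z in mm, then the turn, a rotation vector about the tool's x, y, z in degrees, then the closure, from -1 (fully open) to 1 (shut). In form: x y z ax ay az gripper; .... A call has exactly 5 rows; each row is the pose to reach, as a shift and turn from the pose commanded when the call began, along the tool's axes at that moment; what a row does not reach only later rows make up. A row lasts 1/10 s, in which the tool goes at most 50 mm and 8.59 degrees, less where a joint would pass 70% of its speed; a pose out of reach is approached as far as the arm can. A call with a gripper value outside its range is refused whole. The fingers move at their own pace and stop on an object; "squeeze" is the grip in N (left out, the last holds). Time passes only in rows, so rows that repeat a pose let the fingers close, or fill a call up. It gives the time, the measured TCP pose, the force, the opening and the grip force at its end, in the units of the state.
- observe(): the state, without advancing time (a new reading comes with each control period).
- camera(name): name is "scene" or "side" or "wrist"; returns the picture (420x560x3 uint8, red, green, blue); there is no depth.
- camera_info(name): a dict with "intrinsics" (3x3 intrinsics, pixels), "extrinsics" (4x4, takes a point from camera to world coordinates). Camera axes: x right, y up, looking along -z (the intrinsics and any distortion apply to the point x, -y, -z); pixel columns grow to the right and rows downward; lengths in m; the calibration is good to about 2 mm. A picture is of the moment at which its call begins: read the wrist's pose just before it. camera_info takes no time and is no camera call; for the wrist camera it gives the pose at the moment of the call.
- hand_in(): hands the job in; it is judged then, once.
The state is a dict: "time_s": time; "q": joint angles; "qvel": joint speeds; "tau": joint torques, N m; "tool_pos": TCP position; "tool_rot": TCP orientation; "force": force on the tool from outside, world axes, zero at the start; "torque": the same for the moment, N m; "opening": opening from 0.0 (shut) to 1.0 (fully open); "grasp_force": force on a finger pad.
Only numpy, scipy, OpenCV 4.12 (cv2) and the standard library are available. Lean on these libraries where they do the work, as an engineer would, in place of code of your own. Each camera call takes 0.05 s, during which the arm holds its last target. There are 200 camera calls.

## Task

One of the four keys on the painter's dish warmer has been left latched down, so that its place stays switched on. Go along the row from the robot's left to its right with a light tap of the fingertips on every key, without pushing any of them in, to feel which one is latched; only when all four have been tapped, press that one in and let go so that it springs back up and all four keys stand up. Do not disturb the dishes, the pot, the brush or the other things round about: nothing is to be picked up.

Things in the scene. Friction and masses are not known exactly. Their poses are not given: they have to be found in the camera images.
- warmer: Electric dish warmer: white box 200 mm deep (x), 400 wide (y), 50 high, fixed to the table, turned up to 0.3 rad. Origin on the table under its centre; own x away from the robot, y to its left along the key row. Rear: flat plate with dishes and a pot (tops up to 110 mm over the table, 50 mm or more behind the keys' middles), back rail 71 mm high. Front: grey strip 48 mm up with four keys.
- key_place_1 (a point): Leftmost key (largest y): middle of its top face when up, 60 mm over the table, 68 mm in front of the warmer's centre line. The point is fixed to the warmer: it does not follow the key or tell its state. Four identical black caps, 26 mm by 32 mm along the row, 90 mm apart, flat on top, each in a thin grey frame. They move straight down; up, they stand 12 mm proud of the strip.
- key_place_2 (a point): The same point of the second key from the left. How a key that is up feels: it gives from 3 N on, then takes 1 N more per mm (6 N: 3 mm). A light tap is 0.5 to 6 N. Pushed in about 7 mm (10 N) and let go, it would latch; 6 mm is already too far for a tap.
- key_place_3 (a point): The same point of the third key from the left. How the latched key feels: its top is 4.6 mm lower (55 mm over the table, 7 mm over the strip) and does not give below 7 N. Pushed on to 7.5 mm or more below the up height (11 N slowly, up to 15 N at 50 mm/s; hard stop at 8.5 mm) and let go, it springs all the way up within 0.3 s. Pressed a second time it would latch again.
- key_place_4 (a point): The same point of the rightmost key (smallest y). Exactly one of the four keys is latched at the start, and it may be any of them.
- dish_1: Small white porcelain dish, 76 mm across, 21 high, standing on one of the warming places; origin under its centre. Leave alone.
- dish_2: Another such dish on another place. Leave alone.
- dish_3: Another such dish on another place. Leave alone.
- pot: Blue pot with a dark wooden lid, 58 mm across, 58 high, on the remaining warming place; origin under its centre. Leave alone.
- brush: Paint brush, 190 mm long, about 20 high, lying along the warmer's front about 55 mm in front of it, to the left; origin at its middle. Leave alone.
- weight: Brass bar paperweight, 160 mm long, 24 wide, 28 high over its knob, lying along the warmer's front about 55 mm in front of it, to the right; origin under its centre. Leave alone.
- jar: Green glass pigment jar, 60 mm across, 75 high, standing to the left of the warmer; origin under its centre. Leave alone.
- mortar: White porcelain mortar, 104 mm across, 42 high, with its pestle leaning over the rim (86 high), standing to the right of the warmer; origin under its centre. Leave alone.

How it is judged:
By the outcome, as a careful person would: the job done as asked, in the order asked, and still so for the second after the job is handed in, with the robot touching nothing.
It also fails if it takes over 58 s, if anything falls off the work surface, if the arm or the gripper's body presses on something with over 40 N, if the wrist force passes 120 N, or if a joint passes its speed limit or range.

## Working session

There is one attempt and no reset: what is moved stays moved. The work goes in short steps, Python scripts to look and compute and a tool call to move; the robot and the scene stay as the last step left them, time stands still between calls to the robot, and variables do not carry over. Pictures are saved under pics/ and viewed, at most 10 in all, crops included, and the job is handed in when it is done.

Besides the shell and the picture viewer there is one more tool, called after ">>>" as name(argument=value, ...) on one line, values as JSON. play_rows: Moves the arm, as the interface text tells. Its arguments: {"type":"object","properties":{"plan":{"type":"string"},"squeeze":{"type":"number"}},"required":["plan"]}

```bash
mkdir -p pics
python3 - <<'E'
from cell import *
import cv2,numpy as np
np.set_printoptions(precision=4,suppress=True)
o=observe();print(o['time_s'],o['tool_pos'],o['tool_rot'],o['force'],o['opening'])
for n in ("scene","side"):
    i=camera_info(n);print(n,i)
    cv2.imwrite(f'pics/{n}0.png',cv2.cvtColor(camera(n),cv2.COLOR_RGB2BGR))
E
```

```text
0.0 [0.1591 0.5259 0.2043] [ 0.1464  0.9892 -0.0011 -0.0003] [ 0.1045 -0.9708  1.1874] 1.0002604213940725
scene {'intrinsics': array([[533.8385,   0.    , 281.6675],
       [  0.    , 533.8385, 206.9778],
       [  0.    ,   0.    ,   1.    ]]), 'extrinsics': array([[ 0.8551, -0.3238,  0.4049,  1.1528],
       [ 0.5184,  0.5397, -0.6633, -0.9969],
       [-0.0038,  0.7771,  0.6294,  1.0416],
       [ 0.    ,  0.    ,  0.    ,  1.    ]])}
side {'intrinsics': array([[469.1679,   0.    , 275.369 ],
       [  0.    , 469.1679, 213.7892],
       [  0.    ,   0.    ,   1.    ]]), 'extrinsics': array([[ 0.9995,  0.0285, -0.0167,  0.4935],
       [-0.0304,  0.6003, -0.7992, -0.9289],
       [-0.0127,  0.7992,  0.6009,  0.7656],
       [ 0.    ,  0.    ,  0.    ,  1.    ]])}
```

View pics/scene0.png

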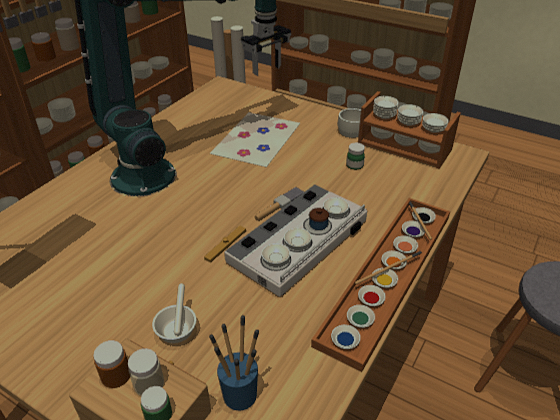

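View pics/side0.png

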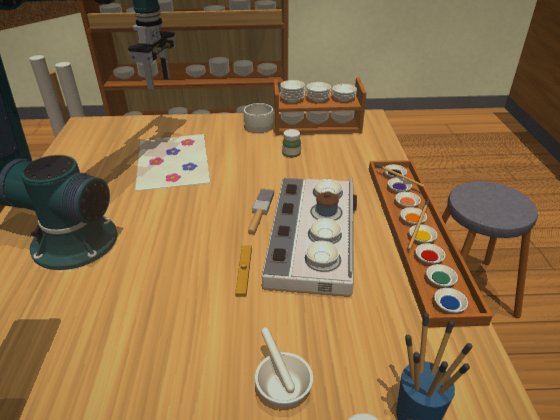

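The scene view shows the four keys at about (248,242), (270,225), (290,210) and (310,196). In the side view they are at about (280,254), (286,230), (289,208) and (291,189). Both views are unobstructed.

```bash
cat > h.py <<'E'
from cell import *
import cv2,numpy as np
np.set_printoptions(precision=4,suppress=True)
def ray(n,u,v):
    i=camera_info(n);K=i['intrinsics'];E=i['extrinsics']
    d=E[:3,:3]@np.array([(u-K[0,2])/K[0,0],-(v-K[1,2])/K[1,1],-1]);return E[:3,3],d
def plane(n,u,v,z):
    c,d=ray(n,u,v);return c+d*(z-c[2])/d[2]
def tri(p1,p2):
    A=[];b=[]
    for n,p in (("scene",p1),("side",p2)):
        c,d=ray(n,*p);d=d/np.linalg.norm(d);P=np.eye(3)-np.outer(d,d);A.append(P);b.append(P@c)
    return np.linalg.lstsq(np.vstack(A),np.hstack(b),rcond=None)[0]
E
python3 - <<'E'
from h import *
S={"scene":[(310,196),(290,210),(270,225),(248,242)],"side":[(291,189),(289,208),(286,230),(280,254)]}
R={}
for n in S:
    g=cv2.cvtColor(cv2.imread(f'pics/{n}0.png'),cv2.COLOR_BGR2GRAY)
    N,l,st,ce=cv2.connectedComponentsWithStats((g<50).astype('uint8'),connectivity=4)
    R[n]=[]
    for u,v in S[n]:
        k=l[v,u];R[n].append(ce[k]);print(n,g[v,u],st[k],ce[k],plane(n,*ce[k],.056))
P=np.array([tri(a,b) for a,b in zip(R['scene'],R['side'])]);print(P,np.linalg.norm(np.diff(P,axis=0),axis=1))
for n,(x,y,w,h) in {"scene":(215,180,160,110),"side":(225,165,140,120)}.items():
    im=cv2.imread(f'pics/{n}0.png')[y:y+h,x:x+w];cv2.imwrite(f'pics/{n}c.png',cv2.resize(im,None,fx=5,fy=5,interpolation=cv2.INTER_CUBIC))
E
```

```text
scene 13 [303 191  13  11  91] [309.3187 195.4945] [0.5617 0.1316 0.056 ]
scene 9 [284 205  13  11  92] [290.1087 209.8696] [0.5468 0.043  0.056 ]
scene 18 [263 221  14  11  86] [269.8256 225.9651] [ 0.5342 -0.0479  0.056 ]
scene 12 [241 236  15  12 112] [247.9107 241.8393] [ 0.5181 -0.134   0.056 ]
side 49 [287 185   9   8  51] [290.7451 189.    ] [0.5581 0.1244 0.056 ]
side 49 [283 204  10   9  68] [287.1471 208.2941] [0.544  0.0368 0.056 ]
side 49 [278 227  10   9  65] [282.9692 231.0615] [ 0.5293 -0.0549  0.056 ]
side 48 [273 249  12  12 109] [278.4954 254.8899] [ 0.5155 -0.1396  0.056 ]
[[ 0.5585  0.1376  0.0488]
 [ 0.5441  0.0473  0.05  ]
 [ 0.5294 -0.041   0.0467]
 [ 0.5154 -0.1308  0.0501]] [0.0914 0.0896 0.091 ]
```

View pics/scenec.png

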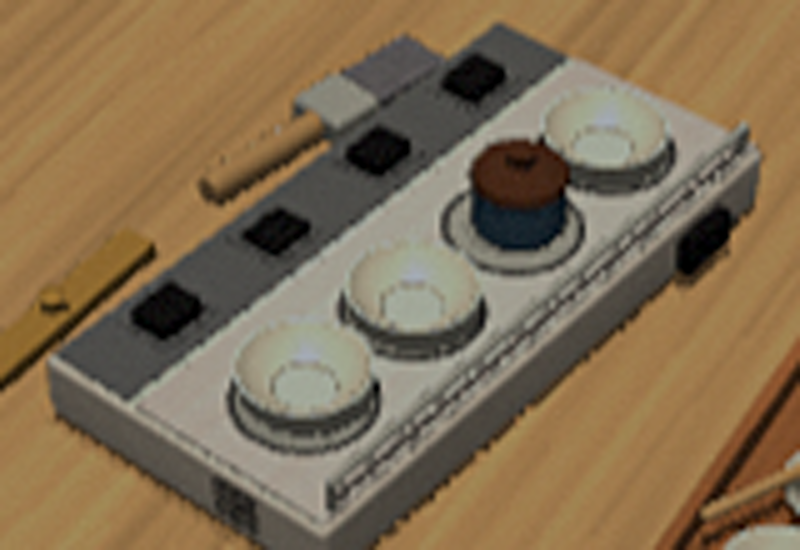

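View pics/sidec.png

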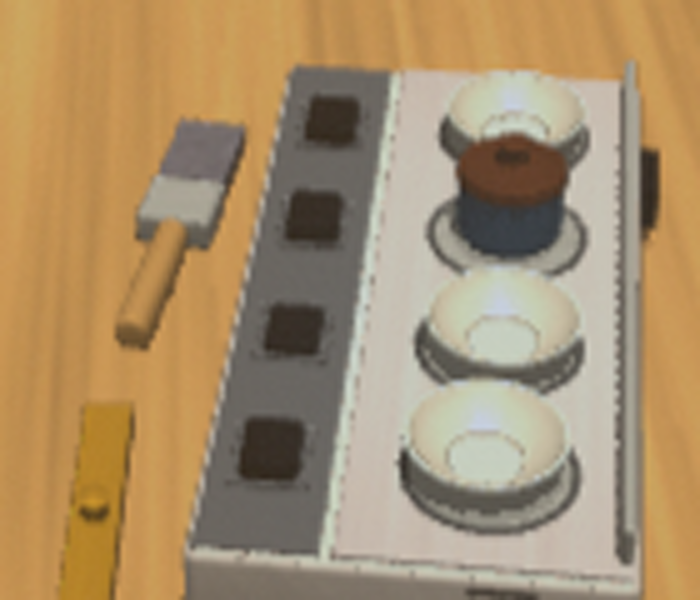

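The crops confirm the four caps and that nothing blocks access to them. I'll approach at height with the gripper shut.

>>> play_rows(plan="-30 -16 0 0 0 0 1; -70 -37 0 0 0 0 1; -112 -59 0 0 0 0 1; -155 -82 0 0 0 0 1; -198 -104 0 0 0 0 1", squeeze=5)

```text
time_s: 0.6
tool_pos: [0.3194, 0.368, 0.205]
tool_rot: [0.146, 0.989, -0.0, -0.0]
force: [0.8, 1.1, 0.3]
opening: 0.61
grasp_force: 0.0
```

>>> play_rows(plan="-43 -22 0 0 0 0 1; -86 -44 0 0 0 0 1; -128 -66 0 0 0 0 1; -170 -90 0 0 0 0 1; -212 -112 0 0 0 0 1")

```text
time_s: 1.1
tool_pos: [0.49, 0.1992, 0.205]
tool_rot: [0.147, 0.989, -0.0, -0.0]
force: [-0.1, 0.9, -0.3]
opening: 0.187
grasp_force: 0.0
```

>>> play_rows(plan="-40 -22 0 0 0 -3 1; -65 -36 0 0 0 -6 1; -80 -44 0 0 0 -7.7 1; -87 -46 0 0 0 -7.7 1; -87 -46 0 0 0 -7.7 1")

```text
time_s: 1.6
tool_pos: [0.5593, 0.1314, 0.2047]
tool_rot: [0.08, 0.997, 0.0, -0.001]
force: [0.5, 0.1, -0.1]
opening: 0.006
grasp_force: 0.0
```

Run:
```python
from h import *
o=observe();print(o['time_s'],o['tool_pos'],o['tool_rot'],o['force'],o['opening']);print(camera_info('wrist'))
for n in ("wrist","scene","side"): cv2.imwrite(f'pics/{n}1.png',cv2.cvtColor(camera(n),cv2.COLOR_RGB2BGR))
```

```text
1.6 [0.5593 0.1314 0.2047] [ 0.0805  0.9968  0.     -0.0007] [ 0.5315  0.1304 -0.063 ] 0.006231329232767017
{'intrinsics': array([[297.0861,   0.    , 277.669 ],
       [  0.    , 297.0861, 203.1782],
       [  0.    ,   0.    ,   1.    ]]), 'extrinsics': array([[ 0.1612, -0.9568, -0.242 ,  0.4891],
       [ 0.9869,  0.156 ,  0.0408,  0.1423],
       [-0.0013, -0.2454,  0.9694,  0.3859],
       [ 0.    ,  0.    ,  0.    ,  1.    ]])}
```

View pics/wrist1.png

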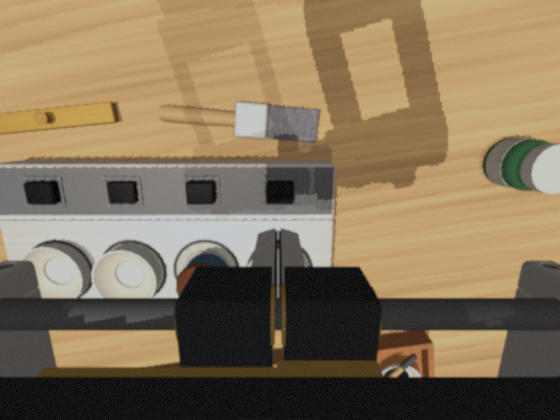

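The wrist view shows the keys at (281,190), (200,191), (122,191) and (42,191), with the fingertips at about (278,235).

Run:
```python
from h import *
g=cv2.cvtColor(cv2.imread('pics/wrist1.png'),cv2.COLOR_BGR2GRAY)
N,l,st,ce=cv2.connectedComponentsWithStats((g<38).astype('uint8'),connectivity=4)
for u,v in [(281,190),(200,191),(122,191),(42,191)]:
    k=l[v,u]; x,y,w,h,a=st[k]
    print(g[v,u],st[k],ce[k],plane('wrist',*ce[k],.058))
i=camera_info('wrist');E=i['extrinsics'];p=E[:3,:3].T@(observe()['tool_pos']-E[:3,3]);K=i['intrinsics']
print('tcp px',K[0,2]-K[0,0]*p[0]/p[2],K[1,2]+K[1,1]*p[1]/p[2])
```

```text
4 [266 180  28  23 589] [279.8727 191.3956] [0.5573 0.1345 0.058 ]
44 [     0      0    560    379 191733] [281.1393 176.3955] [0.5407 0.1386 0.058 ]
39 [     0      0    560    379 191733] [281.1393 176.3955] [0.5407 0.1386 0.058 ]
31 [ 25 181  35  23 690] [ 42.3217 191.9797] [ 0.5154 -0.1309  0.058 ]
tcp px 278.82644944096535 240.69391316209754
```

>>> play_rows(plan="2 3 30 0 0 0 1; 2 3 70 0 0 0 1; 2 3 105 0 0 0 1; 2 3 128 0 0 0 1; 2 3 136 0 0 0 1")

```text
time_s: 2.25
tool_pos: [0.5548, 0.1358, 0.0663]
tool_rot: [0.079, 0.997, -0.0, -0.003]
force: [0.3, -0.4, 0.2]
opening: 0.008
grasp_force: 0.0
```

>>> play_rows(plan="0 0 2 0 0 0 1; 0 0 3 0 0 0 1; 0 0 4 0 0 0 1; 0 0 5 0 0 0 1; 0 0 5 0 0 0 1")

```text
time_s: 2.75
tool_pos: [0.5581, 0.1351, 0.0654]
tool_rot: [0.08, 0.997, 0.0, 0.001]
force: [0.8, -0.3, -0.3]
opening: 0.004
grasp_force: 0.0
```

```bash
python3 -c "
from h import *
o=observe();print(o['tool_pos'],o['tool_rot'],o['force'])"
```

```text
[0.5581 0.1351 0.0654] [0.0796 0.9968 0.0002 0.0008] [ 0.7746 -0.2833 -0.2576]
```

>>> play_rows(plan="0 0 0.5 0 0 0 1; 0 0 1 0 0 0 1; 0 0 1.5 0 0 0 1; 0 0 2 0 0 0 1; 0 0 2 0 0 0 1")

```text
time_s: 3.25
tool_pos: [0.5575, 0.135, 0.0623]
tool_rot: [0.08, 0.997, 0.0, -0.0]
force: [-0.2, 0.7, -0.0]
opening: 0.003
grasp_force: 0.0
```

>>> play_rows(plan="0 0 0.5 0 0 0 1; 0 0 1 0 0 0 1; 0 0 1.5 0 0 0 1; 0 0 1.5 0 0 0 1; 0 0 1.5 0 0 0 1")

```text
time_s: 3.75
tool_pos: [0.5576, 0.1351, 0.061]
tool_rot: [0.08, 0.997, 0.0, 0.0]
force: [-0.0, -0.0, -0.6]
opening: 0.005
grasp_force: 0.0
```

>>> play_rows(plan="0 0 0.3 0 0 0 1; 0 0 0.6 0 0 0 1; 0 0 0.8 0 0 0 1; 0 0 0.8 0 0 0 1; 0 0 0.8 0 0 0 1")

```text
time_s: 4.25
tool_pos: [0.5576, 0.1351, 0.0603]
tool_rot: [0.08, 0.997, 0.0, 0.0]
force: [-0.4, 0.3, 0.8]
opening: 0.005
grasp_force: 0.5
```

>>> play_rows(plan="0 0 0.3 0 0 0 1; 0 0 0.6 0 0 0 1; 0 0 0.8 0 0 0 1; 0 0 0.8 0 0 0 1; 0 0 0.8 0 0 0 1")

```text
time_s: 4.75
tool_pos: [0.5577, 0.135, 0.0596]
tool_rot: [0.08, 0.997, 0.0, 0.0]
force: [-1.4, -0.5, 3.6]
opening: 0.001
grasp_force: 1.7
```

Key 1 gave 3.6 N at the up height (59.6 mm), so it is up. Moving to key 2.

>>> play_rows(plan="0 0 -8 0 0 0 1; 0 -15 -12 0 0 0 1; 0 -48 -12 0 0 0 1; 0 -80 -10 0 0 0 1; 0 -90 -8 0 0 0 1")

```text
time_s: 5.25
tool_pos: [0.5429, 0.043, 0.0675]
tool_rot: [0.081, 0.997, -0.001, 0.0]
force: [1.0, 1.1, 0.9]
opening: 0.008
grasp_force: 0.0
```

>>> play_rows(plan="0 0 2 0 0 0 1; 0 0 4 0 0 0 1; 0 0 6 0 0 0 1; 0 0 6.5 0 0 0 1; 0 0 6.5 0 0 0 1")

```text
time_s: 5.75
tool_pos: [0.5433, 0.047, 0.0606]
tool_rot: [0.079, 0.997, 0.0, -0.0]
force: [-0.2, -0.2, 0.8]
opening: 0.005
grasp_force: 0.0
```

>>> play_rows(plan="0 0 0.3 0 0 0 1; 0 0 0.6 0 0 0 1; 0 0 0.8 0 0 0 1; 0 0 0.8 0 0 0 1; 0 0 0.8 0 0 0 1")

```text
time_s: 6.25
tool_pos: [0.5435, 0.0464, 0.0603]
tool_rot: [0.08, 0.997, 0.0, 0.0]
force: [-0.2, 1.7, 1.2]
opening: 0.005
grasp_force: 0.6
```

>>> play_rows(plan="0 0 0.3 0 0 0 1; 0 0 0.6 0 0 0 1; 0 0 0.8 0 0 0 1; 0 0 0.8 0 0 0 1; 0 0 0.8 0 0 0 1")

```text
time_s: 6.75
tool_pos: [0.5435, 0.0464, 0.0595]
tool_rot: [0.08, 0.997, 0.0, 0.0]
force: [0.1, 2.3, 3.6]
opening: 0.001
grasp_force: 1.8
```

Key 2 is up as well: 3.6 N at the same height. On to key 3.

>>> play_rows(plan="0 0 -8 0 0 0 1; 0 -15 -12 0 0 0 1; 0 -48 -12 0 0 0 1; 0 -80 -10 0 0 0 1; 0 -90 -8 0 0 0 1")

```text
time_s: 7.25
tool_pos: [0.5284, -0.0462, 0.0674]
tool_rot: [0.081, 0.997, -0.001, 0.0]
force: [-0.1, -0.1, 0.4]
opening: 0.01
grasp_force: 0.0
```

>>> play_rows(plan="0 0 2 0 0 0 1; 0 0 4 0 0 0 1; 0 0 6 0 0 0 1; 0 0 6.5 0 0 0 1; 0 0 6.5 0 0 0 1")

```text
time_s: 7.75
tool_pos: [0.529, -0.0419, 0.0606]
tool_rot: [0.079, 0.997, 0.0, -0.0]
force: [-0.8, -0.2, 0.3]
opening: 0.006
grasp_force: 0.0
```

>>> play_rows(plan="0 0 0.3 0 0 0 1; 0 0 0.6 0 0 0 1; 0 0 0.8 0 0 0 1; 0 0 0.8 0 0 0 1; 0 0 0.8 0 0 0 1")

```text
time_s: 8.25
tool_pos: [0.529, -0.0427, 0.06]
tool_rot: [0.08, 0.997, 0.0, 0.0]
force: [-0.8, 0.8, -0.1]
opening: 0.007
grasp_force: 0.0
```

>>> play_rows(plan="0 0 0.3 0 0 0 1; 0 0 0.6 0 0 0 1; 0 0 0.8 0 0 0 1; 0 0 0.8 0 0 0 1; 0 0 0.8 0 0 0 1")

```text
time_s: 8.75
tool_pos: [0.529, -0.0427, 0.0591]
tool_rot: [0.08, 0.997, 0.0, -0.0]
force: [-0.0, 0.1, -0.5]
opening: 0.006
grasp_force: 0.0
```

There is no contact at 59.1 mm, so key 3 is probably the latched one. I'll creep down to tap it.

>>> play_rows(plan="0 0 0.5 0 0 0 1; 0 0 1 0 0 0 1; 0 0 1.5 0 0 0 1; 0 0 1.5 0 0 0 1; 0 0 1.5 0 0 0 1")

```text
time_s: 9.25
tool_pos: [0.529, -0.0427, 0.0576]
tool_rot: [0.08, 0.997, 0.0, -0.0]
force: [0.2, 1.1, -0.1]
opening: 0.002
grasp_force: 0.0
```

>>> play_rows(plan="0 0 0.3 0 0 0 1; 0 0 0.6 0 0 0 1; 0 0 0.9 0 0 0 1; 0 0 1.2 0 0 0 1; 0 0 1.2 0 0 0 1")

```text
time_s: 9.75
tool_pos: [0.529, -0.0427, 0.0564]
tool_rot: [0.08, 0.997, 0.0, -0.0]
force: [-0.0, -0.3, -0.2]
opening: 0.003
grasp_force: 0.0
```

>>> play_rows(plan="0 0 0.1 0 0 0 1; 0 0 0.2 0 0 0 1; 0 0 0.3 0 0 0 1; 0 0 0.3 0 0 0 1; 0 0 0.3 0 0 0 1")

```text
time_s: 10.25
tool_pos: [0.5291, -0.0427, 0.0562]
tool_rot: [0.08, 0.997, 0.0, 0.0]
force: [-0.3, -0.2, -0.3]
opening: 0.003
grasp_force: 0.0
```

>>> play_rows(plan="0 0 0.1 0 0 0 1; 0 0 0.2 0 0 0 1; 0 0 0.3 0 0 0 1; 0 0 0.3 0 0 0 1; 0 0 0.3 0 0 0 1")

```text
time_s: 10.75
tool_pos: [0.529, -0.0427, 0.0559]
tool_rot: [0.08, 0.997, 0.0, -0.0]
force: [0.4, -0.4, -0.8]
opening: 0.005
grasp_force: 0.0
```

>>> play_rows(plan="0 0 0.1 0 0 0 1; 0 0 0.2 0 0 0 1; 0 0 0.2 0 0 0 1; 0 0 0.2 0 0 0 1; 0 0 0.2 0 0 0 1")

```text
time_s: 11.25
tool_pos: [0.5291, -0.0427, 0.0557]
tool_rot: [0.08, 0.997, 0.0, 0.0]
force: [-0.4, -0.0, 0.3]
opening: 0.005
grasp_force: 0.3
```

>>> play_rows(plan="0 0 0.1 0 0 0 1; 0 0 0.2 0 0 0 1; 0 0 0.2 0 0 0 1; 0 0 0.2 0 0 0 1; 0 0 0.2 0 0 0 1")

```text
time_s: 11.75
tool_pos: [0.5291, -0.0427, 0.0557]
tool_rot: [0.08, 0.997, 0.0, 0.0]
force: [-1.2, -0.0, 2.3]
opening: 0.005
grasp_force: 1.3
```

Key 3 doesn't give at 55.7 mm under 2.3 N, so it is the latched one. Key 4 still has to be tapped.

>>> play_rows(plan="0 0 -8 0 0 0 1; 0 -12 -16 0 0 0 1; 0 -48 -16 0 0 0 1; 0 -80 -14 0 0 0 1; 0 -90 -12 0 0 0 1")

```text
time_s: 12.25
tool_pos: [0.5146, -0.1348, 0.0683]
tool_rot: [0.081, 0.997, -0.001, 0.001]
force: [0.4, 0.6, 0.3]
opening: 0.006
grasp_force: 0.0
```

>>> play_rows(plan="0 0 2 0 0 0 1; 0 0 4 0 0 0 1; 0 0 6 0 0 0 1; 0 0 6.5 0 0 0 1; 0 0 6.5 0 0 0 1")

```text
time_s: 12.75
tool_pos: [0.5148, -0.1307, 0.0608]
tool_rot: [0.079, 0.997, 0.0, -0.0]
force: [-0.5, 0.7, -0.1]
opening: 0.006
grasp_force: 0.0
```

>>> play_rows(plan="0 0 0.3 0 0 0 1; 0 0 0.6 0 0 0 1; 0 0 0.9 0 0 0 1; 0 0 0.9 0 0 0 1; 0 0 0.9 0 0 0 1")

```text
time_s: 13.25
tool_pos: [0.5149, -0.1314, 0.0603]
tool_rot: [0.08, 0.997, 0.0, 0.0]
force: [-0.2, 1.3, 1.1]
opening: 0.007
grasp_force: 0.8
```

>>> play_rows(plan="0 0 0.3 0 0 0 1; 0 0 0.6 0 0 0 1; 0 0 0.8 0 0 0 1; 0 0 0.8 0 0 0 1; 0 0 0.8 0 0 0 1")

```text
time_s: 13.75
tool_pos: [0.5149, -0.1314, 0.0595]
tool_rot: [0.08, 0.997, 0.0, 0.0]
force: [-0.6, 2.5, 3.0]
opening: 0.007
grasp_force: 1.8
```

Key 4 is up (3.0 N at the same height). All four have been tapped, so I'm going back to key 3 to press it.

>>> play_rows(plan="0 0 -8 0 0 0 1; 0 15 -12 0 0 0 1; 0 48 -12 0 0 0 1; 0 80 -10 0 0 0 1; 0 90 -8 0 0 0 1")

```text
time_s: 14.25
tool_pos: [0.5293, -0.0398, 0.0674]
tool_rot: [0.078, 0.997, 0.0, 0.0]
force: [-0.1, -0.4, -0.4]
opening: -0.001
grasp_force: 0.0
```

>>> play_rows(plan="0 0 2 0 0 0 1; 0 0 4 0 0 0 1; 0 0 6 0 0 0 1; 0 0 8 0 0 0 1; 0 0 9.5 0 0 0 1")

```text
time_s: 14.75
tool_pos: [0.5289, -0.0435, 0.0575]
tool_rot: [0.08, 0.997, -0.0, -0.0]
force: [-0.4, -0.3, -0.0]
opening: 0.007
grasp_force: 0.0
```

>>> play_rows(plan="0 0 1.5 0 0 0 1; 0 0 3 0 0 0 1; 0 0 4.5 0 0 0 1; 0 0 6 0 0 0 1; 0 0 6.5 0 0 0 1")

```text
time_s: 15.25
tool_pos: [0.5291, -0.0431, 0.0534]
tool_rot: [0.08, 0.997, -0.0, 0.0]
force: [-3.8, -1.3, 9.4]
opening: 0.009
grasp_force: 5.0
```

Key 3 has gone down to 53.4 mm at 9.4 N. It has to reach about 52.3 mm or lower, so I'll keep pushing without letting up.

>>> play_rows(plan="0 0 0.5 0 0 0 1; 0 0 1 0 0 0 1; 0 0 1.5 0 0 0 1; 0 0 1.5 0 0 0 1; 0 0 1.5 0 0 0 1")

```text
time_s: 15.75
tool_pos: [0.5291, -0.0432, 0.0523]
tool_rot: [0.08, 0.997, -0.0, 0.0]
force: [-4.4, -0.2, 10.4]
opening: 0.007
grasp_force: 5.3
```

>>> play_rows(plan="0 0 0.3 0 0 0 1; 0 0 0.6 0 0 0 1; 0 0 0.9 0 0 0 1; 0 0 0.9 0 0 0 1; 0 0 0.9 0 0 0 1")

```text
time_s: 16.25
tool_pos: [0.5291, -0.0432, 0.0517]
tool_rot: [0.08, 0.997, -0.0, 0.0]
force: [-4.7, 0.1, 12.9]
opening: 0.007
grasp_force: 6.0
```

The key is at its stop (12.9 N, 51.7 mm). Now I'll let go and retreat to look.

>>> play_rows(plan="0 0 -4 0 0 0 1; 0 0 -12 0 0 0 1; 0 0 -30 0 0 0 1; 0 0 -60 0 0 0 1; 0 0 -95 0 0 0 1")

```text
time_s: 16.75
tool_pos: [0.528, -0.0425, 0.1434]
tool_rot: [0.08, 0.997, 0.0, -0.002]
force: [0.2, 0.3, -0.8]
opening: 0.003
grasp_force: 0.0
```

>>> play_rows(plan="25 0 -30 0 0 0 1; 50 0 -50 0 0 0 1; 70 0 -60 0 0 0 1; 80 0 -60 0 0 0 1; 80 0 -60 0 0 0 1")

```text
time_s: 17.25
tool_pos: [0.4495, -0.0298, 0.2039]
tool_rot: [0.08, 0.997, 0.0, 0.0]
force: [-0.0, -0.3, 0.0]
opening: 0.003
grasp_force: 0.0
```

Run:
```python
from h import *
o=observe();print(o['time_s'],o['tool_pos'],o['force'])
ims=[]
for n in ("wrist","scene","side"): cv2.imwrite(f'pics/{n}2.png',cv2.cvtColor(camera(n),cv2.COLOR_RGB2BGR))
a=cv2.imread('pics/scene0.png')[180:290,215:375];b=cv2.imread('pics/scene2.png')[180:290,215:375]
c=cv2.imread('pics/side0.png')[170:280,225:365];d=cv2.imread('pics/side2.png')[170:280,225:365]
m=np.vstack([np.hstack([a,c]),np.hstack([b,d])]);cv2.imwrite('pics/cmp.png',cv2.resize(m,None,fx=2.6,fy=2.6,interpolation=cv2.INTER_CUBIC))
```

```text
17.25 [ 0.4495 -0.0298  0.2039] [-0.0178 -0.3296  0.0111]
```

View pics/cmp.png

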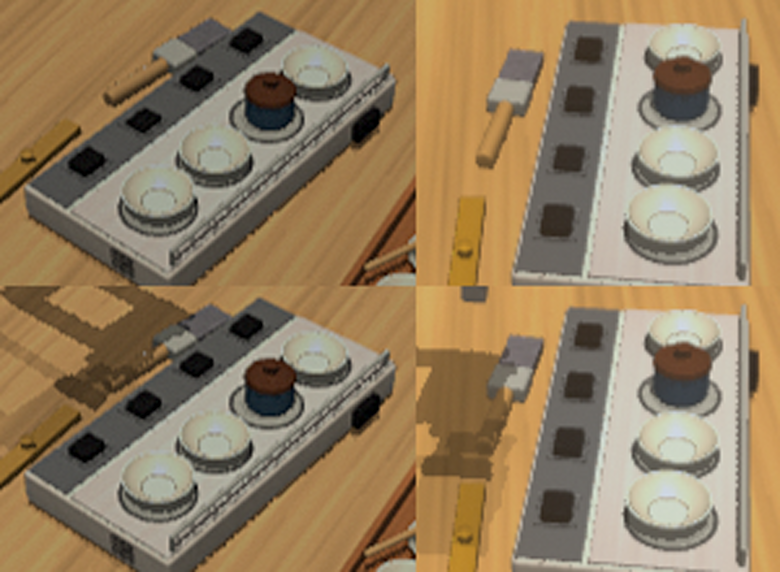

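View pics/wrist2.png

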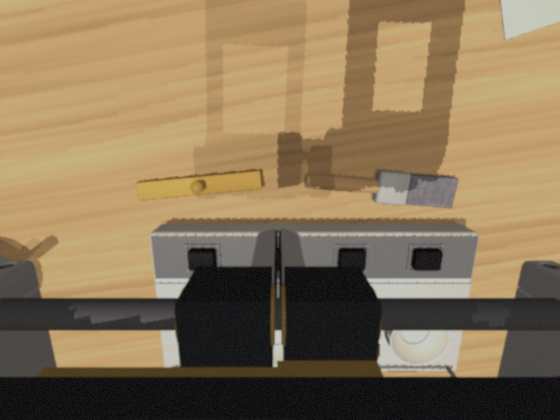

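In the comparison, dishes, pot, brush and bar stand as before, and key 3 (scene crop about (143,405)) now looks as tall as the others. The wrist view hides it behind the fingers. I'll check with blob sizes.

Run:
```python
from h import *
S={"scene":[(310,196),(290,210),(270,225),(248,242)],"side":[(291,189),(289,208),(284,230),(280,254)]}
for n in S:
  for t in "02":
    g=cv2.cvtColor(cv2.imread(f'pics/{n}{t}.png'),cv2.COLOR_BGR2GRAY)
    N,l,st,ce=cv2.connectedComponentsWithStats((g<50).astype('uint8'),connectivity=4)
    for u,v in S[n]: print(n,t,st[l[v,u]],ce[l[v,u]])
```

```text
scene 0 [303 191  13  11  91] [309.3187 195.4945]
scene 0 [284 205  13  11  92] [290.1087 209.8696]
scene 0 [263 221  14  11  86] [269.8256 225.9651]
scene 0 [241 236  15  12 112] [247.9107 241.8393]
scene 2 [303 191  13  10  86] [309.3837 195.3488]
scene 2 [284 205  13  11  89] [290.1685 209.8764]
scene 2 [263 220  14  12 102] [269.7549 225.3039]
scene 2 [241 236  15  12 111] [247.8559 241.8198]
side 0 [287 185   9   8  51] [290.7451 189.    ]
side 0 [283 204  10   9  68] [287.1471 208.2941]
side 0 [278 227  10   9  65] [282.9692 231.0615]
side 0 [273 249  12  12 109] [278.4954 254.8899]
side 2 [286 186   9   7  37] [290.2432 189.7838]
side 2 [283 204   9   9  66] [287.0909 208.197 ]
side 2 [278 225  10  11  79] [282.8481 230.2152]
side 2 [273 250  12  11 102] [278.2549 254.9216]
```

Key 3 rose in both views (blob top 1 to 2 pixels higher, area 86 to 102 and 65 to 79), and the other three did not rise or sink.

```bash
python3 -c "
from cell import *
print(hand_in())"
```

```text
the job is handed in; nothing more can be done
None
```

I tapped all four keys from left to right, found the third one latched, and pressed it once; camera views before and after show it sprang back up, with the other keys and the nearby dishes, pot, brush and bar looking undisturbed, and the job is handed in (no verdict was shown).

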